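# Run the sanding sled down the fence in a half-fitted kitchen

## Robot

A 7-joint arm with a two-finger parallel gripper is mounted at the origin on the work surface. World frame = base frame: x ahead of the robot, y to its left, z up, the work surface at z = 0. Lengths are in m, angles in rad, forces in N, time in s.
With the tool pointing down it reaches from about 0.425 to 0.875 m from the base axis. Payload 4.7 kg.
Tool frame: the origin (TCP) lies at the centre of the arm's flange, where the gripper is bolted on; the fingertips stand 173 mm ahead of it and the grasp point (between the pads) lies 155 mm ahead of it (tcp_to_tips is the distance from the TCP to the fingertips, in m); z points along the fingers, y is the line along which they close (so a half turn about z gives the same grasp; the last joint's range is limited). The gripper opens to 85 mm and grips with 20 to 120 N. Pads are 22 mm wide; open, the fingers measure 114 mm over their backs; the gripper's body (76 mm by 85 mm) begins 54 mm behind the grasp point. The pads swing forward as they close: fully open they stand 13 mm farther back than shut.
Start: joints at [1.182, 0.321, -0.07, 1.45, 0.023, 1.371, -0.057], TCP at [0.255, -0.598, 0.405] pointing down, gripper open.
Joint ranges: [-2.86, 2.86], [-0.3, 2.09], [-1.38, 1.24], [0.06, 2.45], [-1.56, 4.7], [0.09, 2.05], [-2.69, 2.69]. Speed limits (rad/s): [2.57, 2.57, 3.14, 3.14, 3.14, 3.14, 3.14].

## Interface

Orientations are given as a 3x3 rotation matrix whose columns are the frame's x, y, z axes.
In Python, from bench import state, snapshot, close_job, tcp_to_tips gives the robot as it stands.
- The arm moves only by the shell command python3 -m jog 'ROWS' [FORCE]. ROWS is text: rows parted by semicolons, each of 5 numbers parted by spaces: the shift along the tool's x, y, z in cm, then the turn about the tool's z in degrees, then the opening in per cent of the stroke, from 0 (shut) to 100 (fully open). A call has 1 to 12 rows; each row shifts and turns the commanded pose from where the row before left it, along the tool's axes as they then stand; what a row does not reach is not made up. A row lasts 1/12 s, in which the tool goes at most 41.7 mm and 7.16 degrees, less where a joint would pass 70% of its speed; a pose out of reach is approached as far as the arm can. A call is refused whole if a number of a shift passes 4.17 or a number of a turn 7.16, either way. A call with a gripper value outside its range is refused whole. The fingers move at their own pace and stop on an object; FORCE is the grip in N (left out, the last holds). Time passes only in rows, so rows that do not move let the fingers close. It gives the time, the measured TCP pose, the force, the opening and the grip force at its end, in the units of the state.
- state(): the state, without advancing time (a new reading comes with each control period).
- snapshot(name): name is "scene" or "side" or "wrist"; returns a dict with "frame" (400x640x3 uint8, blue, green, red), "vfov" (degrees; the focal length in pixels is half the picture's height over the tangent of half this angle, whatever the lens; pixels are square), "cx", "cy" (the principal point, pixels), "T" (4x4, takes a point from camera to world coordinates); the wrist camera has in their place "mount" (4x4, takes a point from camera to tool coordinates, whose origin is the TCP and whose axes are the flange's). Camera axes: x right, y down, z forward; pixel columns grow to the right and rows downward; lengths in m; the calibration is good to about 2 mm. A picture is of the moment at which its call begins: read the wrist's pose just before it. There is no depth.
- close_job(): hands the job in; it is judged then, once.
The state is a dict: "clock": time; "qpos": joint angles; "dq": joint speeds; "effort": joint torques, N m; "position": TCP position; "orientation": TCP orientation; "wrist_force": force on the tool from outside, world axes, zero at the start; "wrist_torque": the same for the moment, N m; "opening": finger opening in m; "gripper_force": force on a finger pad.
Only numpy, scipy, OpenCV 4.12 (cv2) and the standard library are available. Lean on these libraries where they do the work, as an engineer would, in place of code of your own. Each camera call takes 0.05 s, during which the arm holds its last target. There are 200 camera calls.

## Task

Get the sanding jig on the kitchen worktop ready and make one pass: first clear every offcut lying on the jig and the worktop into the white tub. Then take the push stick and with it - never with the fingers - feed the sled along the fence, keeping it pressed flat against the fence all the way, until it has pushed the sprung stop at the end fully in; leave the sled there at the stop, lay the push stick back flat on its grey mat, and leave the mug undisturbed.

Things in the scene. Friction and masses are not known exactly. Their poses are not given: they have to be found in the camera images.
- jig: Sanding jig, fixed: plywood board 130 (x) by 530 (y, from -240 to +290 mm) by 15 mm thick, with a fence along its +x side and an end stop at its +y end. The sled is fed along the fence towards +y. Origin at worktop height, on the line that the sled's centre follows when flush with the fence (x = 0).
- fence (a point): Middle of the fence's sled-side face, at its top edge: at x = +40, y = +25 mm in the jig's frame, 40 mm above the worktop. The wooden fence is 25 mm wide (jig x = +40 to +65 mm) and runs the board's whole length along the jig's y.
- housing (a point): Top centre of the grey end-stop housing, a block 70 (x) by 50 (y) mm whose top is 57 mm above the worktop, at jig x = 0, y = +262 mm.
- stop (a joint): Sprung plunger of the end stop, a steel button of 28 mm diameter facing the sled, axis along the jig's y at x = 0, 36 mm above the worktop. 0 = out (button face at jig y = +200 mm), 0.020 m = fully in (face at y = +220 mm). About 2 N starts it, about 8 N holds it fully in; it springs back out.
- sled: Sanding sled: light wooden block 80 (x) by 100 (y, along the fence) by 36 mm high, dark sole, two brass screws on top, 0.3 to 0.65 kg, on the jig board a few mm off the fence. Origin at the centre of its underside. Flush with the fence at x = 0 in the jig's frame; the stop is fully in with the sled's origin at jig y = +170 mm.
- stick: Plywood push stick: flat sole 44 (x) by 220 (y, length) by 14 mm thick, with an upright fin handle 20 (x) by 100 (y) mm in its middle, reaching 74 mm above its underside; 0.13 to 0.21 kg, both ends alike and square. An end of the sole pushes the sled's rear face. Origin at the centre of the underside. Starts on the mat, fin up.
- mat: Flat grey mat, fixed, 110 (x) by 260 (y) by 4 mm thick: the stick's place. Origin at the centre of its underside, on the worktop.
- tub: Open white plastic tub, fixed, 150 by 150 mm and 70 mm high, walls and floor 5 mm. Origin at the centre of its underside.
- offcut1: Offcut: light wood block 50 (x) by 34 (y) by 30 mm high. Origin at the centre of its underside. May be absent.
- offcut2: Offcut of worktop: brown board with a dark stone-like top, 40 by 40 by 28 mm high. Origin at the centre of its underside. May be absent.
- offcut3: Offcut: cream block 46 (x) by 30 (y) by 32 mm high. Origin at the centre of its underside. May be absent.
- offcut4: Offcut: round brown wood stub, 38 mm diameter, 34 mm high, standing. Origin at the centre of its underside. May be absent.
- offcut5: Offcut: light wood block 30 (x) by 56 (y) by 28 mm high. Origin at the centre of its underside. May be absent.
- offcut6: Offcut: cream block 36 (x) by 44 (y) by 26 mm high. Origin at the centre of its underside. May be absent.
- mug: White mug, 76 mm across, 90 mm high, to the left of the jig; to be left alone. Origin at the centre of its underside.
Not all that is in view belongs to the job. What is shaped like the offcut6 but blue or yellow is not meant.

How it is judged:
By the outcome, as a careful person would: the job done as asked, in the order asked, and still so for the second after the job is handed in, with the robot touching nothing.
Of offcut1, offcut2, offcut3, offcut4, offcut5, offcut6 only 4 to 6 are there at a start; the rules pass over those that are not, and their reading is None.
At some moment in a run one of offcut1, offcut2, offcut3, offcut4, offcut5, offcut6, stick may be knocked a few centimetres aside while the robot is not near it.
Once in a run the grip may slacken for a moment while it holds something.
It also fails if it takes over 210 s, if anything falls off the work surface, if the arm or the gripper's body presses on something with over 40 N, if the wrist force passes 120 N, or if a joint passes its speed limit or range.

## Working session

There is one attempt and no reset: what is moved stays moved. The work goes in short steps, Python scripts to look and compute and a shell command to move; the robot and the scene stay as the last step left them, time stands still between calls to the robot, and variables do not carry over. Pictures are saved under pics/ and viewed, at most 14 in all, crops included, and the job is handed in when it is done.

```bash
ls; mkdir -p pics; cat > h.py <<'E'
import numpy as np, cv2
from bench import state, snapshot, close_job, tcp_to_tips
def cam(s, st=None):
    f=200/np.tan(np.radians(s["vfov"])/2)
    if "T" in s: T=np.array(s["T"])
    else:
        W=np.eye(4); W[:3,:3]=np.array(st["orientation"]); W[:3,3]=st["position"]; T=W@np.array(s["mount"])
    return f,s["cx"],s["cy"],T
def ray(c,u,v,z):
    f,cx,cy,T=c
    d=T[:3,:3]@np.array([(u-cx)/f,(v-cy)/f,1]); o=T[:3,3]
    return o+d*(z-o[2])/d[2]
def proj(c,p):
    f,cx,cy,T=c
    q=T[:3,:3].T@(np.array(p)-T[:3,3]); return np.array([f*q[0]/q[2]+cx,f*q[1]/q[2]+cy])
E
python3 - <<'E'
from h import *
st=state(); print(st)
for n in ["scene","side","wrist"]:
    s=snapshot(n); cv2.imwrite(f"pics/{n}0.png",s["frame"]); c=cam(s,st); print(n,c[0],c[1],c[2]);print(np.round(c[3],3))
E
```

```text
pics
{'clock': 0.0, 'qpos': array([ 1.182139  ,  0.32180615, -0.07006457,  1.45168403,  0.02262779,
        1.37076763, -0.05691499]), 'dq': array([ 8.43445899e-04, -8.11149154e-04, -7.31051397e-04, -1.73425183e-03,
       -1.53119977e-03, -3.76598881e-07, -1.88807725e-03]), 'effort': array([ 1.06717371e-04, -4.93581712e+01, -3.82242836e-01, -3.14334226e+01,
        1.29755441e-02,  1.13235146e-02, -2.42033371e-05]), 'position': array([ 0.25464664, -0.59781929,  0.40362944]), 'orientation': array([[ 9.19982821e-01,  3.91957750e-01, -8.55241161e-04],
       [ 3.91958662e-01, -9.19981309e-01,  1.67281962e-03],
       [-1.31131266e-04, -1.87418450e-03, -9.99998235e-01]]), 'wrist_force': array([ 0.01842334,  0.13758837, -0.34938305]), 'wrist_torque': array([-0.02898693,  0.0050352 , -0.055785  ]), 'gripper_force': 0.0, 'opening': 0.08529000102123381}
scene 366.1996452686855 326.1107492332452 199.88912238365447
[[ 0.619  0.547 -0.564  1.063]
 [ 0.786 -0.428  0.446 -0.462]
 [ 0.002 -0.719 -0.695  0.757]
 [ 0.     0.     0.     1.   ]]
side 394.8020662080799 315.6950438085174 199.49834925341617
[[ 0.999 -0.023  0.027  0.481]
 [-0.035 -0.572  0.82  -0.878]
 [-0.003 -0.82  -0.572  0.684]
 [ 0.     0.     0.     1.   ]]
wrist 305.619409006573 319.81685431113243 200.1726609918699
[[ 0.392 -0.869 -0.302  0.332]
 [-0.92  -0.371 -0.125 -0.564]
 [-0.003  0.327 -0.945  0.373]
 [ 0.     0.     0.     1.   ]]
```

View pics/scene0.png

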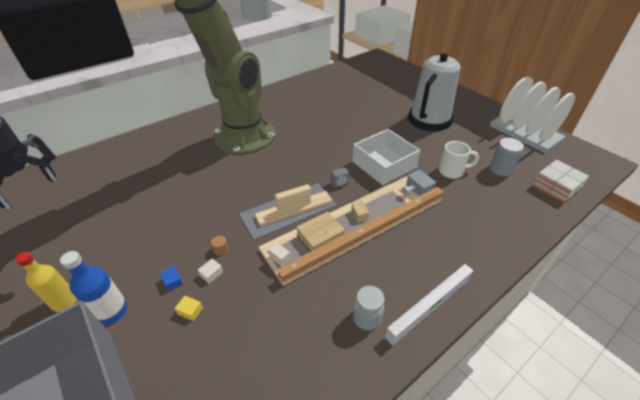

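View pics/side0.png

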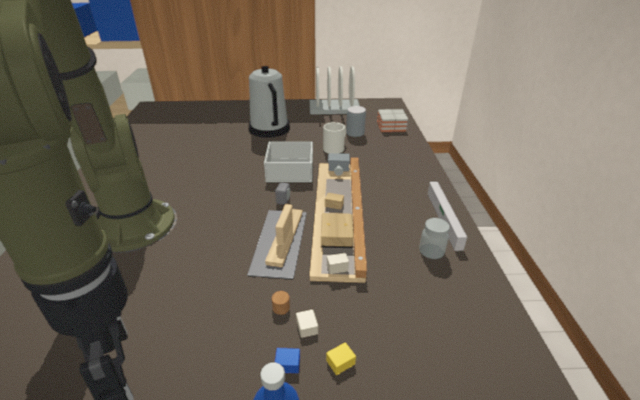

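Scene view: stub (219,245), cream block (209,270), blue (171,278) and yellow (188,308) decoys, a cream block on the jig (280,255), sled (320,232), a wood block on the jig (360,212), a dark block (339,177), the tub (386,155), and the mug (456,160). I'll enlarge to check the plunger end.

```bash
python3 - <<'E'
import cv2,numpy as np
a=cv2.imread("pics/scene0.png")[130:330,150:480]; b=cv2.imread("pics/side0.png")[130:380,240:380]
a=cv2.resize(a,None,fx=2.4,fy=2.4,interpolation=cv2.INTER_CUBIC);b=cv2.resize(b,None,fx=2.4,fy=2.4,interpolation=cv2.INTER_CUBIC)
cv2.imwrite("pics/a.png",a);cv2.imwrite("pics/b.png",b)
E
```

```text
(no output)
```

View pics/a.png

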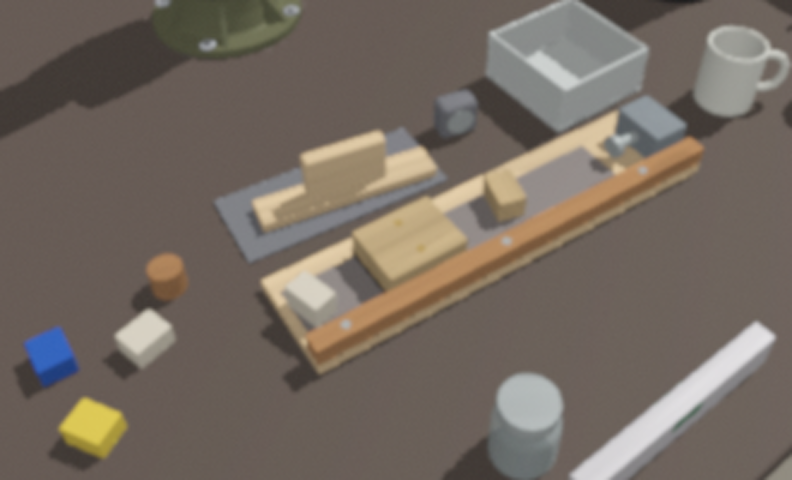

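View pics/b.png

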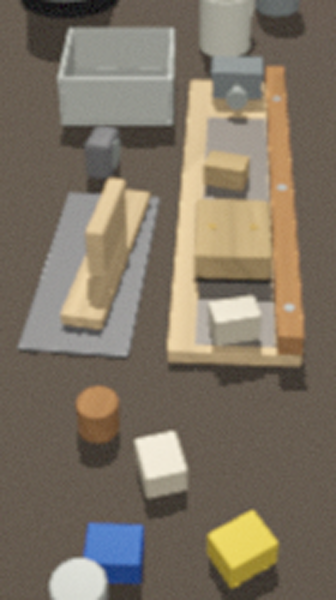

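```bash
python3 - <<'E'
from h import *
A=cam(snapshot("scene")); B=cam(snapshot("side"))
a=lambda u,v,z: np.round(ray(A,150+u/2.4,130+v/2.4,z)[:2]*1000).astype(int)
b=lambda u,v,z: np.round(ray(B,240+u/2.4,130+v/2.4,z)[:2]*1000).astype(int)
print("board a",a(262,283,.015),a(322,370,0),a(615,112,.015),"b",b(168,355,.015),b(192,80,.015),b(300,362,0))
print("fence top a",a(308,342,.04),a(322,357,.04),a(690,140,.04),a(703,152,.04),"b",b(277,345,.04),b(301,345,.04),b(266,68,.04),b(284,68,.04))
print("housing",[a(*p,.057) for p in [(620,122),(650,98),(685,122),(655,150)]])
print("tub",[a(*p,.07) for p in [(488,45),(572,0),(647,48),(560,93)]], [b(*p,.07) for p in [(66,28),(176,28),(60,108),(176,108)]])
print("mat",[a(*p,.004) for p in [(215,205),(405,128),(445,178),(250,260)]],[b(*p,.004) for p in [(68,192),(158,198),(128,353),(20,347)]])
for n,p,q,z in [("stub",(167,265),(97,402),.034),("creamT",(145,328),(160,450),.03),("creamJ",(310,292),(235,308),.045),("wood",(505,182),(228,160),.045),("sled",(410,242),(232,225),.051),("grey",(456,100),(103,138),.03),("yellow",(93,418),(243,535),.026)]: print(n,a(*p,z),b(*q,z))
print("stick sole ends a",a(262,215,.018),a(430,160,.018),"b",b(84,318,.018),b(138,195,.018))
E
```

```text
board a [ 494 -230] [ 615 -235] [532 277] b [ 489 -235] [535 296] [ 617 -234]
fence top a [ 604 -240] [ 626 -239] [643 285] [666 280] b [ 591 -250] [ 613 -251] [638 282] [663 281]
housing [array([579, 226]), array([571, 290]), array([628, 288]), array([639, 221])]
tub [array([375, 191]), array([368, 354]), array([509, 351]), array([505, 195])] [array([356, 357]), array([514, 351]), array([363, 136]), array([508, 130])]
mat [array([ 350, -210]), array([379,  50]), array([482,  32]), array([ 449, -220])] [array([374,  49]), array([483,  33]), array([ 450, -220]), array([ 343, -208])]
stub [ 425 -303] [ 424 -307]
creamT [ 482 -356] [ 479 -358]
creamJ [ 557 -207] [ 555 -204]
wood [561  56] [567  50]
sled [570 -89] [561 -82]
grey [400 117] [415 127]
yellow [ 543 -438] [ 542 -438]
stick sole ends a [ 410 -180] [457  29] b [ 406 -184] [459  21]
```

View pics/wrist0.png

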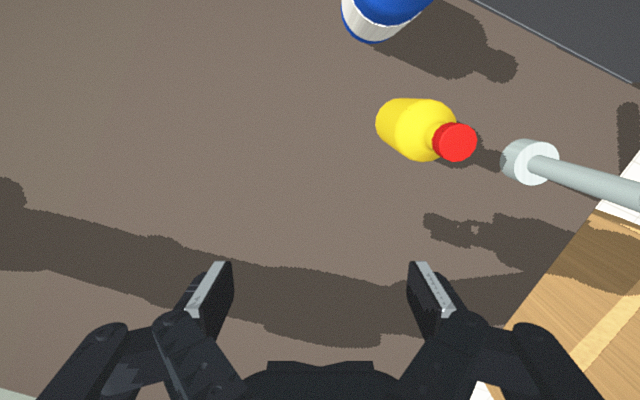

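```bash
cat >> h.py <<'E'
def go(x,y,z,yaw):
    "print turn (deg) to make first, then shift in cm along the tool axes after the turn; z is of the grasp point"
    st=state(); R=np.array(st["orientation"]); p=np.array(st["position"])
    y0=np.degrees(np.arctan2(R[1,0],R[0,0])); t=(yaw-y0+180)%360-180   # turn about world z
    a=np.radians(yaw); X=np.array([np.cos(a),np.sin(a),0]); Y=np.array([np.sin(a),-np.cos(a),0])
    d=np.array([x,y,z+.155])-p
    print("yaw now %.1f; turn %.1f; shift cm %.2f %.2f %.2f"%(y0,-t,100*d@X,100*d@Y,-100*d[2]))
def blobs(name,cond,z,amin=150,save=None):
    st=state(); s=snapshot(name); c=cam(s,st); f=s["frame"]
    if save: cv2.imwrite(save,f)
    hsv=cv2.cvtColor(f,cv2.COLOR_BGR2HSV); m=cond(*[hsv[...,i].astype(int) for i in range(3)]).astype(np.uint8)*255
    m=cv2.morphologyEx(m,cv2.MORPH_OPEN,np.ones((3,3),np.uint8))
    for k in cv2.findContours(m,cv2.RETR_EXTERNAL,cv2.CHAIN_APPROX_NONE)[0]:
        if cv2.contourArea(k)<amin: continue
        P=np.array([ray(c,*q[0],z)[:2]*1000 for q in k],np.float32)
        (x,y),(w,h),_=r=cv2.minAreaRect(P); b=cv2.boxPoints(r); e=b[1]-b[0]; g=b[2]-b[1]
        if np.hypot(*e)<np.hypot(*g): e=g
        u=k.mean(0)[0]
        print("px %d %d area %d centre %.0f %.0f size %.0f x %.0f long axis %.0f deg"%(*u,cv2.contourArea(k),x,y,max(w,h),min(w,h),np.degrees(np.arctan2(e[1],e[0]))%180))
    return f,hsv
E
python3 -m jog '3.2 -1.9 .8 0 100;3.2 -1.9 .8 0 100;3.2 -1.9 .8 0 100;3.2 -1.9 .8 0 100;3.2 -1.9 .8 0 100;3.2 -1.9 .8 0 100;3.2 -1.9 .8 0 100;3.2 -1.9 .8 0 100;3.2 -1.9 .8 0 100;0 0 0 0 100;0 0 0 0 100'
python3 - <<'E'
from h import *
f,h=blobs("wrist",lambda H,S,V:(H<16)&(S>100)&(V>60),.034,save="pics/w1.png")
print('cream'); blobs("wrist",lambda H,S,V:(S<75)&(V>165),.026)
E
```

```text
clock: 1.17
position: [0.4542, -0.325, 0.3322]
orientation: [[0.918, 0.397, -0.0], [0.397, -0.918, 0.001], [-0.0, -0.001, -1.0]]
wrist_force: [0.5, -1.4, 0.3]
opening: 0.0855
gripper_force: 0.0
px 291 206 area 1306 centre 428 -304 size 45 x 37 long axis 20 deg
cream
px 510 310 area 310 centre 406 -570 size 48 x 14 long axis 69 deg
px 360 175 area 1766 centre 479 -357 size 46 x 38 long axis 103 deg
px 122 167 area 702 centre 401 -151 size 61 x 15 long axis 77 deg
px 168 44 area 7750 centre 502 -152 size 168 x 80 long axis 113 deg
```

View pics/w1.png

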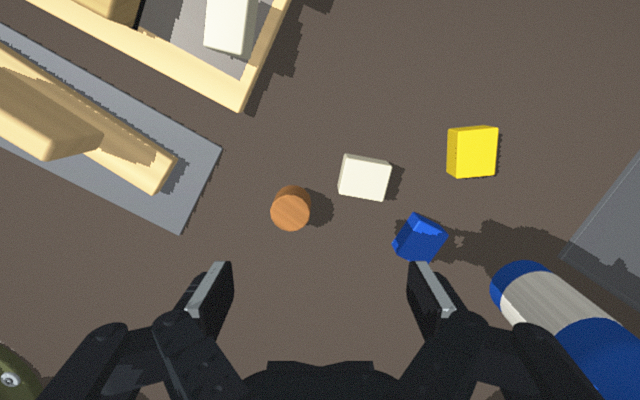

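The stub's top is at (291,210), the cream block at (363,178), with blue at (420,238) and yellow at (472,152). I'll take the stub first, turned so the fingers miss the cream block.

```bash
python3 -c "
from h import *
go(.424,-.305,.022,-12)"
```

```text
yaw now 23.0; turn 35.0; shift cm -3.25 -1.72 15.58
```

```bash
python3 -m jog '0 0 1 7 70;0 0 1 7 70;0 0 1 7 70;0 0 1 7 70;0 0 1 7 70;-1.6 -.9 0 0 70;-1.6 -.9 0 0 70;0 0 0 0 70' 
python3 - <<'E'
from h import *
go(.424,-.305,.022,-12)
blobs("wrist",lambda H,S,V:(H<16)&(S>100)&(V>60),.034,save="pics/w2.png")
E
```

```text
clock: 1.93
position: [0.4222, -0.3038, 0.2822]
orientation: [[0.978, -0.21, -0.003], [-0.21, -0.978, 0.001], [-0.003, -0.0, -1.0]]
wrist_force: [-0.1, 0.0, -0.6]
opening: 0.0597
gripper_force: 0.0
yaw now -12.1; turn -0.1; shift cm 0.20 0.08 10.52
px 322 200 area 1828 centre 426 -307 size 42 x 37 long axis 164 deg
```

```bash
python3 -m jog '.3 .2 2.5 0 70;0 0 3 0 70;0 0 3 0 70;0 0 2 0 70;0 0 0 0 70;0 0 0 0 0;0 0 0 0 0;0 0 0 0 0;0 0 0 0 0;0 0 -4 0 0;0 0 -4 0 0;0 0 -4 0 0' 40; python3 -m jog '0 0 -4 0 0;-.3 -3.9 0 0 0;-.3 -3.9 0 0 0;-.3 -3.9 0 0 0;-.3 -3.9 0 0 0;-.3 -3.9 0 0 0;-.3 -3.9 0 0 0;-.3 -3.9 0 0 0'; python3 -c "
from h import *
go(.41,.245,.18,-12)"
```

```text
clock: 2.98
position: [0.4274, -0.3059, 0.2997]
orientation: [[0.978, -0.206, 0.0], [-0.206, -0.978, -0.0], [0.0, 0.0, -1.0]]
wrist_force: [0.7, -0.6, -0.3]
opening: 0.0367
gripper_force: 40.4
clock: 3.65
position: [0.4633, -0.0327, 0.339]
orientation: [[0.978, -0.207, 0.003], [-0.207, -0.978, -0.001], [0.003, 0.001, -1.0]]
wrist_force: [1.2, -0.4, 0.2]
opening: 0.037
gripper_force: 40.4
yaw now -11.9; turn 0.1; shift cm -10.99 -26.05 0.40
```

```bash
python3 -m jog '-1.6 -3.7 0 0 0;-1.6 -3.7 0 0 0;-1.6 -3.7 0 0 0;-1.6 -3.7 0 0 0;-1.6 -3.7 0 0 0;-1.6 -3.7 0 0 0;-1.5 -3.7 0 0 0;0 0 0 0 0;0 0 0 0 0'; python3 - <<'E'
from h import *
go(.41,.245,.06,-12)
st=state(); s=snapshot("wrist"); cv2.imwrite("pics/w3.png",s["frame"]); s2=snapshot("side"); cv2.imwrite("pics/s3.png",s2["frame"])
E
```

```text
clock: 4.4
position: [0.4073, 0.2443, 0.3387]
orientation: [[0.98, -0.201, 0.002], [-0.201, -0.98, 0.001], [0.002, -0.001, -1.0]]
wrist_force: [-0.3, -1.1, -0.3]
opening: 0.0367
gripper_force: 41.2
yaw now -11.6; turn 0.4; shift cm 0.25 -0.13 12.37
```

View pics/w3.png

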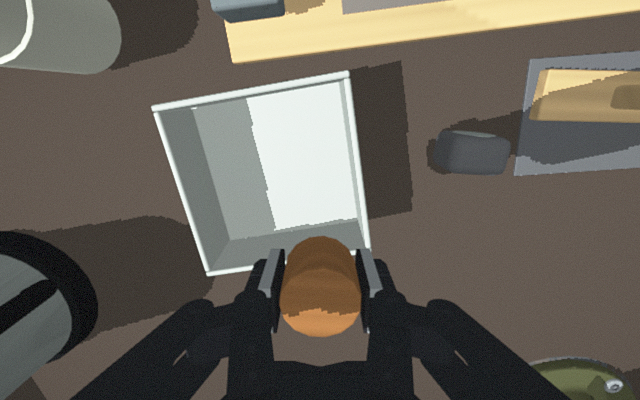

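Empty tub, rim corners (152,108), (350,72), (370,248), (208,275). The grey thing at (475,152) is an all-grey rounded object with no brown side, so it isn't offcut2.

```bash
python3 - <<'E'
from h import *
st=state(); c=cam(snapshot("wrist"),st)
for p in [(152,108),(350,72),(370,248),(208,275)]: print(np.round(ray(c,*p,.07)*1000))
E
```

```text
[508. 349.  70.]
[501. 200.  70.]
[359. 208.  70.]
[362. 354.  70.]
```

```bash
python3 -m jog '-1 -1.6 2 0 0;0 0 3.5 0 0;0 0 3.5 0 0;0 0 3 0 0;0 0 0 0 0;0 0 0 0 60;0 0 0 0 60;0 0 0 0 60;0 0 -3 0 60;0 0 -4 0 60;0 0 -4 0 60;0 0 -1 0 60'; python3 - <<'E'
from h import *
go(.455,-.335,.16,13)
s=snapshot("wrist"); cv2.imwrite("pics/w4.png",s["frame"]); 
E
```

```text
clock: 5.55
position: [0.4034, 0.2614, 0.3456]
orientation: [[0.978, -0.206, 0.012], [-0.206, -0.978, 0.004], [0.011, -0.006, -1.0]]
wrist_force: [0.3, 1.5, 0.3]
opening: 0.0513
gripper_force: 0.0
yaw now -11.9; turn -24.9; shift cm -8.39 59.28 3.06
```

```bash
python3 -m jog '1.34 3.92 0 0 100;1.34 3.92 0 0 100;1.34 3.92 0 0 100;1.34 3.92 0 0 100;1.34 3.92 0 0 100;1.34 3.92 0 0 100;1.34 3.92 0 0 100;1.34 3.92 0 0 100;1.34 3.92 0 0 100;1.34 3.92 0 0 100;1.34 3.92 0 0 100;1.34 3.92 0 0 100'; python3 -m jog '1.34 3.92 0 0 100;1.34 3.92 1 0 100;1.34 3.92 1 0 100;0 0 1 -6.2 100;0 0 1 -6.2 90;0 0 0 -6.2 90;0 0 0 -6.2 90;0 0 0 0 90;0 0 0 0 90'; python3 - <<'E'
from h import *
blobs("wrist",lambda H,S,V:(S<75)&(V>165),.026,save="pics/w5.png")
go(.479,-.357,.021,13)
s=cv2.imread("pics/w4.png");b=cv2.cvtColor(s,cv2.COLOR_BGR2HSV);m=((b[...,0]<16)&(b[...,1]>130)&(b[...,2]>60)).astype(np.uint8);print(cv2.connectedComponentsWithStats(m)[2][1:][:,[0,1,2,3,4]][:8])
E
```

```text
clock: 6.6
position: [0.4619, -0.2362, 0.3387]
orientation: [[0.978, -0.207, 0.002], [-0.207, -0.978, -0.002], [0.002, 0.001, -1.0]]
wrist_force: [0.2, -0.0, 0.9]
opening: 0.0856
gripper_force: 0.0
clock: 7.35
position: [0.4769, -0.3558, 0.2988]
orientation: [[0.976, 0.22, 0.001], [0.22, -0.976, -0.001], [0.001, 0.001, -1.0]]
wrist_force: [-0.4, -0.2, 0.4]
opening: 0.0771
gripper_force: 0.0
px 540 318 area 2319 centre 405 -592 size 114 x 31 long axis 61 deg
px 75 232 area 587 centre 402 -153 size 60 x 12 long axis 77 deg
px 324 198 area 2028 centre 479 -358 size 43 x 35 long axis 103 deg
px 187 24 area 169 centre 584 -236 size 12 x 7 long axis 176 deg
px 114 87 area 10660 centre 546 -171 size 130 x 99 long axis 85 deg
yaw now 12.7; turn -0.3; shift cm 0.18 0.17 12.28
[[ 308  174   37   42 1208]]
```

```bash
python3 -m jog '.2 .2 3 0 90;0 0 3.5 0 90;0 0 3.5 0 90;0 0 2.2 0 90;0 0 0 0 90;0 0 0 0 0;0 0 0 0 0;0 0 0 0 0;0 0 0 0 0;0 0 -4 0 0;0 0 -4 0 0;0 0 -4 0 0' 40; python3 -m jog '0 0 -4 0 0;.82 -3.9 0 0 0;.82 -3.9 0 0 0;.82 -3.9 0 0 0;.82 -3.9 0 0 0;.82 -3.9 0 0 0;.82 -3.9 0 0 0;.82 -3.9 0 0 0;.82 -3.9 0 0 0;.82 -3.9 0 0 0;.82 -3.9 0 0 0;.82 -3.9 0 0 0';python3 -m jog '.82 -3.9 0 0 0;.82 -3.9 0 0 0;.82 -3.9 0 0 0;.82 -3.9 0 0 0;.82 -3.9 0 0 0;0 0 0 5.2 0;0 0 0 5.2 0;0 0 0 5.2 0;0 0 0 0 0'; python3 -c "
from h import *
go(.47,.28,.06,-2.7)
s=snapshot('wrist'); cv2.imwrite('pics/w6.png',s['frame'])"
```

```text
clock: 8.4
position: [0.4791, -0.3569, 0.2985]
orientation: [[0.975, 0.223, 0.0], [0.223, -0.975, -0.0], [0.0, 0.0, -1.0]]
wrist_force: [0.5, -0.9, -0.2]
opening: 0.0431
gripper_force: 42.6
clock: 9.4
position: [0.4711, 0.0832, 0.3377]
orientation: [[0.975, 0.222, 0.003], [0.222, -0.975, -0.001], [0.003, 0.002, -1.0]]
wrist_force: [0.1, -1.1, -0.5]
opening: 0.0433
gripper_force: 42.6
clock: 10.15
position: [0.468, 0.2809, 0.3372]
orientation: [[0.999, -0.049, 0.002], [-0.049, -0.999, -0.0], [0.002, -0.0, -1.0]]
wrist_force: [0.2, -0.4, -0.5]
opening: 0.0432
gripper_force: 42.6
yaw now -2.8; turn -0.1; shift cm 0.21 0.08 12.22
```

View pics/w6.png

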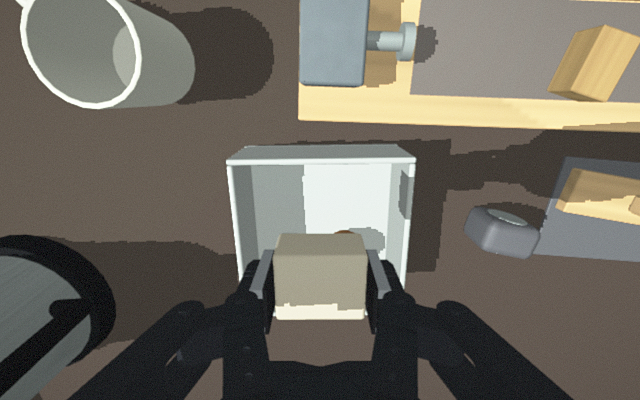

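The cream block is held over the tub, the stub lies on the tub floor near (345,232), and the next wood block is at (595,62).

```bash
python3 -m jog '.2 0 2 0 0;0 0 3.5 0 0;0 0 3.5 0 0;0 0 3 0 0;0 0 0 0 0;0 0 0 0 65;0 0 0 0 65;0 0 0 0 65;0 0 -3 0 65;0 0 -4 0 65;0 0 -4 0 65;0 0 -1 0 65'; python3 - <<'E'
from h import *
go(.565,.05,.165,-4.2)
st=state();s=snapshot("wrist"); cv2.imwrite("pics/w7.png",s["frame"]); c=cam(s,st)
h=cv2.cvtColor(s["frame"],cv2.COLOR_BGR2HSV); print(h[62,595],h[120,450],h[60,500])
for p in [(585,25),(640,43),(603,102),(548,92)]: print(np.round(ray(c,*p,.045)*1000))
E
```

```text
clock: 11.2
position: [0.4714, 0.2825, 0.3448]
orientation: [[0.999, -0.046, 0.012], [-0.046, -0.999, 0.005], [0.012, -0.006, -1.0]]
wrist_force: [0.2, 1.2, -0.3]
opening: 0.0554
gripper_force: 0.0
yaw now -2.7; turn 1.5; shift cm 11.03 22.50 2.48
[ 20 107 225] [ 23  72 249] [ 23  21 155]
[600.  73.  45.]
[586.  27.  45.]
[542.  45.  45.]
[552.  92.  45.]
```

```bash
python3 -m jog '1.84 3.75 0 0 100;1.84 3.75 0 0 100;1.84 3.75 0 0 100;1.84 3.75 0 0 100;1.84 3.75 0 0 100;1.84 3.75 0 1.5 100;0 0 2 0 100;0 0 0 0 100;0 0 0 0 100'; python3 - <<'E'
from h import *
f,h=blobs("wrist",lambda H,S,V:(S>90)&(V>150)&(H>10)&(H<30),.045,save="pics/w8.png")
go(.565,.05,.035,-4.2)
E
```

```text
clock: 12.0
position: [0.5691, 0.051, 0.3162]
orientation: [[0.997, -0.074, -0.001], [-0.074, -0.997, 0.001], [-0.001, -0.0, -1.0]]
wrist_force: [-0.4, 0.7, 0.2]
opening: 0.0858
gripper_force: 0.0
px 411 325 area 311 centre 433 -26 size 56 x 12 long axis 20 deg
px 468 224 area 4200 centre 541 -80 size 111 x 44 long axis 85 deg
px 320 205 area 2129 centre 564 52 size 49 x 35 long axis 161 deg
px 463 158 area 881 centre 594 -65 size 74 x 15 long axis 83 deg
px 304 127 area 17612 centre 621 45 size 481 x 38 long axis 85 deg
yaw now -4.1; turn 0.1; shift cm -0.40 0.25 12.70
```

View pics/w8.png

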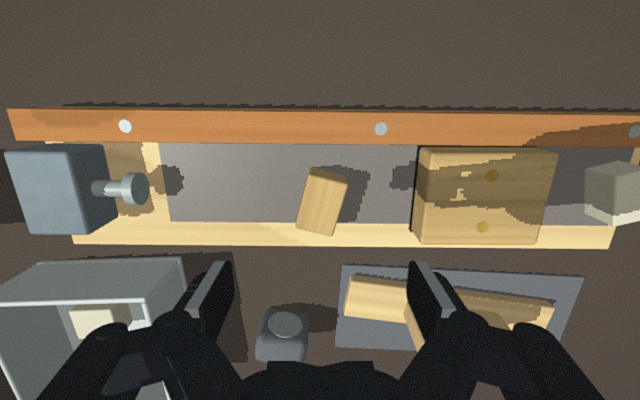

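Wood block centred at (320,203), rotated about -19°; sled front edge at x≈412; creamJ at right (612,192).

```bash
python3 -m jog '0 0 1 7 90;0 0 1 7 90;-.5 0 1.4 1 90;0 0 3 0 80;0 0 3 0 80;0 0 3 0 80;0 0 0 0 80;0 0 0 0 0;0 0 0 0 0;0 0 0 0 0;0 0 0 0 0;0 0 -3 0 0' 40; python3 -m jog '0 0 -4 0 0;0 0 -4 0 0;0 0 -4 0 0;0 0 0 0 0'; python3 - <<'E'
from h import *
go(.405,.295,.18,-19)
E
```

```text
clock: 13.05
position: [0.5628, 0.0521, 0.2194]
orientation: [[0.944, -0.329, -0.007], [-0.329, -0.944, -0.0], [-0.006, 0.002, -1.0]]
wrist_force: [-0.6, -0.6, -0.3]
opening: 0.0332
gripper_force: 41.2
clock: 13.38
position: [0.5672, 0.0536, 0.3523]
orientation: [[0.944, -0.329, 0.016], [-0.329, -0.944, -0.0], [0.015, -0.005, -1.0]]
wrist_force: [1.8, 0.6, -0.2]
opening: 0.0329
gripper_force: 41.3
yaw now -19.2; turn -0.2; shift cm -23.19 -17.54 1.73
```

```bash
python3 -m jog '-2.9 -2.2 0 0 0;-2.9 -2.2 0 0 0;-2.9 -2.2 0 0 0;-2.9 -2.2 0 0 0;-2.9 -2.2 0 0 0;-2.9 -2.2 0 0 0;-2.9 -2.2 0 0 0;-2.9 -2.2 0 0 0;0 0 1.7 0 0;0 0 0 0 0' ; python3 - <<'E'
from h import *
go(.405,.295,.075,-19)
s=snapshot("scene"); c=cam(s); cv2.imwrite("pics/s9.png",s["frame"])
f=s["frame"][120:200,340:430]; cv2.imwrite("pics/s9c.png",cv2.resize(np.hstack([f,cv2.imread("pics/w7.png")[130:290:2,200:440:2]]),None,fx=3,fy=3))
E
```

```text
clock: 14.22
position: [0.4011, 0.2969, 0.3243]
orientation: [[0.946, -0.324, -0.001], [-0.324, -0.946, -0.001], [-0.0, 0.001, -1.0]]
wrist_force: [-0.7, -1.8, -1.9]
opening: 0.0331
gripper_force: 41.2
yaw now -18.9; turn 0.1; shift cm 0.43 0.05 9.43
```

View pics/s9c.png

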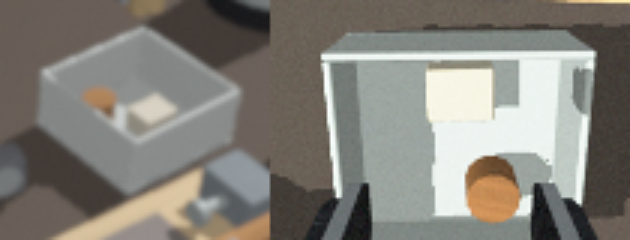

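Cream and stub lie on the tub's right half (crop 460,95 and 492,190); the left half is free.

```bash
python3 -m jog '-.2 -.7 2 0 0;0 0 3 0 0;0 0 3 0 0;0 0 1.9 0 0;0 0 0 0 0;0 0 0 0 52;0 0 0 0 52;0 0 0 0 52;0 0 -3 0 52;0 0 -4 0 52;0 0 -4 0 52;0 0 -1 0 52'; python3 - <<'E'
from h import *
go(.556,-.206,.17,-19)
s=snapshot("wrist"); cv2.imwrite("pics/w10.png",s["frame"])
E
```

```text
clock: 15.27
position: [0.4056, 0.3036, 0.3544]
orientation: [[0.944, -0.33, 0.011], [-0.33, -0.944, 0.007], [0.008, -0.01, -1.0]]
wrist_force: [0.8, 0.9, 0.8]
opening: 0.0445
gripper_force: 0.0
yaw now -19.3; turn -0.3; shift cm 30.81 43.29 2.94
```

```bash
python3 -m jog '2.2 3.09 0 0 100;2.2 3.09 0 0 100;2.2 3.09 0 0 100;2.2 3.09 0 0 100;2.2 3.09 0 0 100;2.2 3.09 0 0 100;2.2 3.09 0 0 100;2.2 3.09 0 0 100;2.2 3.09 0 0 100;2.2 3.09 0 0 100;2.2 3.09 0 0 100;2.2 3.09 0 0 100'; python3 -m jog '2.2 3.09 0 -5 100;2.2 3.09 0 -5 100;0 0 2 -5 100;0 0 2 0 100;0 0 0 0 100;0 0 0 0 100'; python3 - <<'E'
from h import *
f,h=blobs("wrist",lambda H,S,V:(S<60)&(V>170),.045,save="pics/w11.png")
go(.556,-.206,.037,-4.2)
E
```

```text
clock: 16.32
position: [0.5313, -0.137, 0.3469]
orientation: [[0.944, -0.33, 0.002], [-0.33, -0.944, -0.0], [0.002, -0.0, -1.0]]
wrist_force: [0.5, 0.2, 0.9]
opening: 0.0857
gripper_force: 0.0
clock: 16.82
position: [0.555, -0.2066, 0.3055]
orientation: [[0.997, -0.074, -0.002], [-0.074, -0.997, 0.001], [-0.002, -0.001, -1.0]]
wrist_force: [0.8, 0.1, 1.1]
opening: 0.0852
gripper_force: 0.0
px 319 206 area 1925 centre 553 -205 size 47 x 30 long axis 11 deg
px 53 193 area 7375 centre 580 5 size 105 x 65 long axis 86 deg
yaw now -4.2; turn -0.0; shift cm 0.04 -0.05 11.48
```

View pics/w11.png

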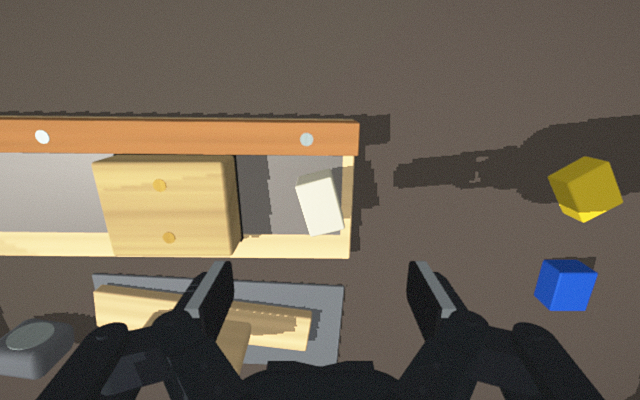

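The cream block is at (319,203) and its long axis is at about 11°. The rear edge of the sled is at x≈240, so I'll narrow the fingers to clear it.

```bash
python3 -m jog '0 0 .5 -7 60;0 0 1 -7 60;-.2 -.1 1 -1 60;0 0 3 0 60;0 0 3 0 60;0 0 3 0 60;0 0 0 0 60;0 0 0 0 0;0 0 0 0 0;0 0 0 0 0;0 0 0 0 0;0 0 -3 0 0' 40; python3 -m jog '0 0 -4 0 0;0 0 -4 0 0;0 0 -4 0 0;0 0 0 0 0'; python3 - <<'E'
from h import *
go(.43,.305,.18,11)
s=cv2.imread("pics/w10.png"); cv2.imwrite("pics/w10c.png",s[60:340,100:520])
E
```

```text
clock: 17.87
position: [0.5511, -0.2051, 0.2174]
orientation: [[0.982, 0.187, -0.008], [0.187, -0.982, 0.003], [-0.008, -0.004, -1.0]]
wrist_force: [-0.7, 0.8, -0.4]
opening: 0.029
gripper_force: 41.4
clock: 18.2
position: [0.5557, -0.2068, 0.3521]
orientation: [[0.982, 0.186, 0.016], [0.187, -0.982, -0.005], [0.015, 0.008, -1.0]]
wrist_force: [1.3, -0.5, 0.1]
opening: 0.0296
gripper_force: 41.5
yaw now 10.8; turn -0.2; shift cm -2.58 -52.63 1.71
```

View pics/w10c.png

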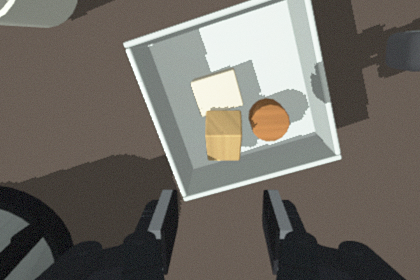

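```bash
python3 - <<'E'
from h import *
s=snapshot("wrist"); st={"position":[0.4056,0.3036,0.3544],"orientation":[[0.944,-0.33,0.011],[-0.33,-0.944,0.007],[0.008,-0.01,-1.0]]}
c=cam(s,st)
for p in [(365,105),(315,150),(368,180),(324,195)]: print(np.round(ray(c,*p,.03)*1000))
E
python3 -m jog '-.16 -3.8 0 0 0;-.16 -3.8 0 0 0;-.16 -3.8 0 0 0;-.16 -3.8 0 0 0;-.16 -3.8 0 0 0;-.16 -3.8 0 0 0;-.16 -3.8 0 0 0;-.16 -3.8 0 0 0;-.16 -3.8 0 0 0;-.16 -3.8 0 0 0;-.16 -3.8 0 0 0;0 0 0 0 0'
python3 - <<'E'
from h import *
go(.465,.245,.07,11)
E
```

```text
[467. 243.  30.]
[443. 300.  30.]
[398. 261.  30.]
[397. 307.  30.]
clock: 19.25
position: [0.4545, 0.2095, 0.3413]
orientation: [[0.98, 0.198, -0.001], [0.198, -0.98, 0.004], [-0.0, -0.004, -1.0]]
wrist_force: [0.1, 0.7, -0.0]
opening: 0.0292
gripper_force: 41.5
yaw now 11.4; turn 0.4; shift cm 1.71 -3.28 11.63
```

```bash
python3 -m jog '1.7 -3.8 0 0 0;0 0 2 7 0;0 0 3 7 0;0 0 3 0 0;0 0 3.2 0 0;0 0 0 0 0;0 0 0 0 48;0 0 0 0 48;0 0 0 0 48;0 0 -4 0 48;0 0 -4 0 48;0 0 -4 0 48'; python3 - <<'E'
from h import *
go(.434,-.08,.17,-12)
for n in ["wrist","scene","side"]:
    s=snapshot(n); cv2.imwrite(f"pics/{n}12.png",s["frame"])
w=cv2.imread("pics/wrist12.png")[::2,::2]; a=cv2.imread("pics/scene12.png")
A=a[120:320,150:470]; cv2.imwrite("pics/m12.png",cv2.resize(np.vstack([A,w]),None,fx=1.5,fy=1.5))
E
```

```text
clock: 20.25
position: [0.4675, 0.2414, 0.3523]
orientation: [[0.998, -0.057, 0.001], [-0.057, -0.998, -0.0], [0.001, 0.0, -1.0]]
wrist_force: [1.1, 0.6, 0.3]
opening: 0.0413
gripper_force: 0.0
yaw now -3.2; turn 8.8; shift cm 3.41 32.13 2.73
```

View pics/m12.png

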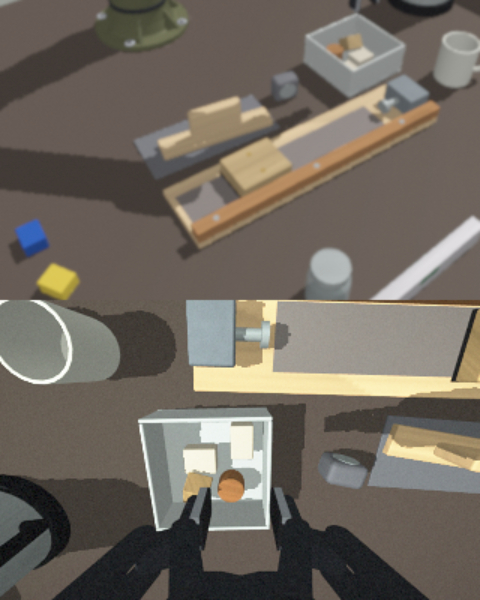

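All four offcuts are in the tub and the jig is clear, with the blue and yellow blocks untouched. Next is the stick.

```bash
python3 -m jog '-.19 4 0 0 100;-.19 4 0 0 100;-.19 4 0 0 100;-.19 4 0 0 100;-.19 4 0 0 100;-.19 4 0 0 100;-.19 4 0 0 100;-.19 4 0 0 100;0 0 0 0 100' ; python3 -m jog '0 0 0 -6.6 100;0 0 0 -6.6 100;0 0 0 -6.6 100;0 0 0 -6.6 100;0 0 0 -6.6 100;0 0 0 -6.6 100;0 0 0 -6.6 100;0 0 0 -6.6 100;0 0 0 -6.6 100;0 0 0 -6.6 100;0 0 0 -6.6 100;0 0 0 -6.6 100'; python3 -m jog '0 0 0 0 100;0 0 0 0 100';  python3 - <<'E'
from h import *
f,h=blobs("wrist",lambda H,S,V:(S>75)&(V>110)&(H>10)&(H<30),.018,save="pics/w13.png")
print("fin top plane"); blobs("wrist",lambda H,S,V:(S>75)&(V>110)&(H>10)&(H<30),.078)
print("mat"); blobs("wrist",lambda H,S,V:(S<60)&(V>85)&(V<150)&(H>95)&(H<125),.004,1500)
go(.433,-.078,.064,76.4)
for p in [(320,150),(320,200),(300,100),(380,200),(400,100),(240,100)]: print(p,h[p[1],p[0]])
E
```

```text
clock: 21.15
position: [0.4324, -0.085, 0.3493]
orientation: [[0.998, -0.068, -0.0], [-0.068, -0.998, -0.004], [-0.0, 0.004, -1.0]]
wrist_force: [-0.9, -0.7, -0.1]
opening: 0.0851
gripper_force: 0.0
clock: 22.15
position: [0.4339, -0.0768, 0.3491]
orientation: [[0.237, 0.971, -0.001], [0.971, -0.237, -0.0], [-0.001, -0.0, -1.0]]
wrist_force: [-0.1, -0.3, 0.7]
opening: 0.0851
gripper_force: 0.0
clock: 22.32
position: [0.4341, -0.0767, 0.3491]
orientation: [[0.246, 0.969, -0.0], [0.969, -0.246, -0.0], [-0.0, -0.0, -1.0]]
wrist_force: [-0.6, 0.6, -0.1]
opening: 0.0858
gripper_force: 0.0
px 467 278 area 219 centre 569 -228 size 44 x 9 long axis 175 deg
px 310 169 area 8784 centre 425 -74 size 219 x 44 long axis 77 deg
px 491 147 area 17866 centre 581 -105 size 298 x 121 long axis 85 deg
px 392 141 area 7285 centre 511 -79 size 296 x 28 long axis 85 deg
fin top plane
px 467 278 area 218 centre 546 -181 size 35 x 7 long axis 175 deg
px 310 168 area 8778 centre 431 -58 size 175 x 35 long axis 77 deg
px 448 144 area 25178 centre 546 -74 size 254 x 118 long axis 85 deg
mat
px 296 180 area 10912 centre 411 -86 size 258 x 109 long axis 82 deg
yaw now 75.9; turn -0.5; shift cm -0.15 -0.09 13.02
(320, 150) [ 19  98 149]
(320, 200) [ 20  96 199]
(300, 100) [ 23  79 245]
(380, 200) [10 48 96]
(400, 100) [ 23  85 239]
(240, 100) [105  15 134]
```

View pics/w13.png

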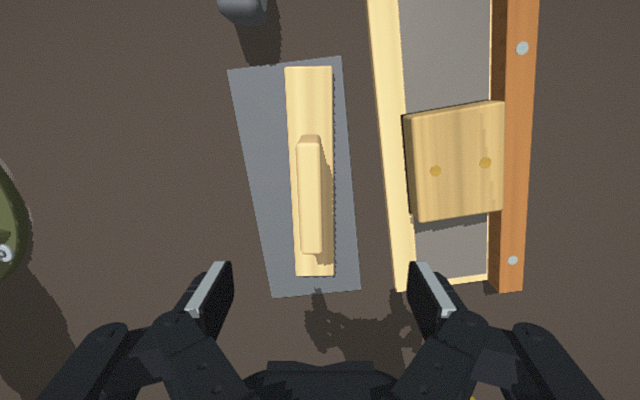

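The stick lies on the mat: sole corners (285,67), (332,66), (334,275), (296,276), fin top (300–321, 141–253). The sled is slightly skewed, with corners (402,113), (505,101), (504,207), (417,222).

```bash
python3 - <<'E'
from h import *
c=cam(snapshot("wrist"),state())
def P(l,z):
    q=np.array([ray(c,*p,z)[:2]*1000 for p in l]); print(np.round(q).tolist(), np.round(q.mean(0),1))
P([(285,67),(332,66),(334,275),(296,276)],.018)
P([(300,141),(320,141),(321,253),(301,253)],.078)
print("sled");P([(404,115),(505,101),(504,207),(415,222)],.051)
print("fence");P([(505,0),(538,0),(497,291),(522,291)],.04)
print("board left near, far edge px");P([(368,0),(397,291)],.015)
print("mat");P([(228,70),(340,56),(361,290),(273,297)],.004)
E
```

```text
[[430.0, 37.0], [471.0, 27.0], [423.0, -186.0], [381.0, -176.0]] [426.  -74.5]
[[431.0, -23.0], [446.0, -27.0], [423.0, -123.0], [406.0, -118.0]] [426.6 -72.9]
sled
[[519.0, -27.0], [603.0, -36.0], [597.0, -132.0], [514.0, -127.0]] [558.2 -80.5]
fence
[[613.0, 39.0], [638.0, 32.0], [590.0, -233.0], [616.0, -240.0]] [ 614.2 -100.6]
board left near, far edge px
[[513.0, 70.0], [489.0, -226.0]] [501.  -78.1]
mat
[[375.0, 49.0], [481.0, 35.0], [448.0, -223.0], [342.0, -207.0]] [411.6 -86.5]
```

```bash
python3 - <<'E'
from h import *
s=snapshot("wrist")
for n,p,R in [("w8",[0.5691,0.051,0.3162],[[0.997,-0.074,-0.001],[-0.074,-0.997,0.001],[-0.001,0,-1]]),("w11",[0.555,-0.2066,0.3055],[[0.997,-0.074,-0.002],[-0.074,-0.997,0.001],[-0.002,-0.001,-1]])]:
    c=cam(s,{"position":p,"orientation":R}); h=cv2.cvtColor(cv2.imread(f"pics/{n}.png"),cv2.COLOR_BGR2HSV).astype(int)
    m=(h[...,0]<16)&(h[...,1]>110)&(h[...,2]>60)
    Q=[];E=[]
    for u in range(20,620,5):
        r=np.flatnonzero(m[90:180,u])
        if len(r)>15: Q.append(ray(c,u,90+r[-1]+.5,.04)[:2]*1000); E.append(ray(c,u,90+r[0]-.5,.04)[:2]*1000)
    for L in (Q,E):
        L=np.array(L); k=np.polyfit(L[:,1],L[:,0],1); k=np.polyfit(*(L[abs(L[:,0]-np.polyval(k,L[:,1]))<3].T[::-1]),1)
        print(n,"yaw %.2f"%-np.degrees(np.arctan(k[0])),"x at y=0: %.1f, at -200 %.1f"%(k[1],k[1]-200*k[0]), L[:,1].min(),L[:,1].max())
    # housing/plunger/board ends
c=cam(s,{"position":[0.5691,0.051,0.3162],"orientation":[[0.997,-0.074,-0.001],[-0.074,-0.997,0.001],[-0.001,0,-1]]})
print("housing face side px",ray(c,100,147,.057),ray(c,113,235,.057),"fence end",ray(c,8,108,.04))
print("plunger centre",ray(c,137,188,.036))
E
```

```text
w8 yaw -4.86 x at y=0: 613.1, at -200 596.1 -186.98639562697286 286.29874541031506
w8 yaw -4.85 x at y=0: 638.5, at -200 621.6 -180.88678298066384 276.37072862830524
w11 yaw -4.84 x at y=0: 613.1, at -200 596.2 -235.89917533511576 21.680185199677293
w11 yaw -4.79 x at y=0: 639.2, at -200 622.4 -236.8658134652683 11.639264667608368
housing face side px [0.62922315 0.21186081 0.057     ] [0.55754555 0.22351932 0.057     ] fence end [0.66202049 0.2857434  0.04      ]
plunger centre [0.5904484  0.20650113 0.036     ]
```

```bash
python3 - <<'E'
from h import *
go(.426,-.0735,.064,77)
E
```

```text
yaw now 75.9; turn -1.1; shift cm 0.13 -0.88 13.02
```

```bash
python3 -m jog '.1 -.9 2 -1.1 60;0 0 3 0 60;0 0 3 0 60;0 0 3 0 60;0 0 2 0 60;0 0 0 0 60;0 0 0 0 0;0 0 0 0 0;0 0 0 0 0;0 0 0 0 0;0 0 0 0 0' 100; python3 -m jog '0 0 -2 0 0;0 0 -3 0 0;0 0 -3 0 0;0 0 0 0 0';  python3 - <<'E'
from h import *
O=np.array([.5727,.0022]);X=np.array([.9964,-.0845]);Y=np.array([.0845,.9964])
p=O-.082*X-.083*Y
go(*p,.0765,85.15)
f,h=blobs("wrist",lambda H,S,V:(S>75)&(V>110)&(H>10)&(H<30),.092,1500,save="pics/w14.png")
E
```

```text
clock: 23.48
position: [0.4267, -0.0736, 0.2208]
orientation: [[0.224, 0.975, 0.003], [0.975, -0.224, -0.0], [0.0, 0.003, -1.0]]
wrist_force: [-1.1, 0.4, 5.8]
opening: 0.0187
gripper_force: 99.0
clock: 23.82
position: [0.428, -0.0738, 0.305]
orientation: [[0.224, 0.975, 0.011], [0.975, -0.224, -0.001], [0.001, 0.011, -1.0]]
wrist_force: [1.7, -0.3, -0.8]
opening: 0.0189
gripper_force: 98.3
yaw now 77.1; turn -8.1; shift cm 0.50 5.57 7.35
px 318 201 area 20591 centre 429 -75 size 223 x 46 long axis 77 deg
px 523 163 area 23087 centre 544 -76 size 210 x 88 long axis 85 deg
px 408 147 area 9041 centre 492 -48 size 189 x 20 long axis 85 deg
```

```bash
python3 -m jog '0 0 0 -4 0;0 0 0 -4 0;.5 2.8 0 0 0;0 2.7 0 0 0;0 0 3 0 0;0 0 2.5 0 0;0 0 1 0 0;0 0 0 0 0;0 0 0 0 0';  python3 - <<'E'
from h import *
O=np.array([.5727,.0022]);X=np.array([.9964,-.0845]);Y=np.array([.0845,.9964])
p=O-.082*X-.083*Y
go(*p,.0778,85.15)
E
```

```text
clock: 24.62
position: [0.4806, -0.0733, 0.2336]
orientation: [[0.086, 0.996, -0.002], [0.996, -0.086, 0.0], [-0.0, -0.002, -1.0]]
wrist_force: [-0.1, 0.5, -0.6]
opening: 0.0185
gripper_force: 98.3
yaw now 85.1; turn -0.1; shift cm -0.00 0.34 0.08
```

```bash
python3 -m jog '0 .5 0 0 0;0 .5 0 0 0;0 .3 0 0 0;0 .2 0 0 0;0 .2 0 0 0;0 .2 0 0 0;0 .2 0 0 0;0 .1 0 0 0;0 .1 0 0 0;0 0 0 0 0';  python3 - <<'E'
from h import *
O=np.array([.5727,.0022]);X=np.array([.9964,-.0845]);Y=np.array([.0845,.9964])
d=np.array(state()["position"])[:2]-O; print(d@X*1000,d@Y*1000)
E
```

```text
clock: 25.45
position: [0.5027, -0.075, 0.2335]
orientation: [[0.086, 0.996, -0.005], [0.996, -0.086, 0.001], [0.0, -0.005, -1.0]]
wrist_force: [-5.5, 1.5, 2.1]
opening: 0.0184
gripper_force: 98.8
-63.20152889264928 -82.8373187596205
```

```bash
python3 -m jog '0 .1 0 0 0;0 0 0 0 0';python3 -m jog '0 .1 0 0 0;0 0 0 0 0'; python3 - <<'E'
from h import *
O=np.array([.5727,.0022]);X=np.array([.9964,-.0845]);Y=np.array([.0845,.9964])
d=np.array(state()["position"])[:2]-O; print(d@X*1000,d@Y*1000)
f,h=blobs("wrist",lambda H,S,V:(H<16)&(S>110)&(V>60),.04,1500,save="pics/w15.png")
c=cam(snapshot("wrist"),state())
# fence face line in image at z=.04 and sled: sample row for gap
for r in (120,150,180,210): print(r,[tuple(h[r,u]) for u in range(360,480,8)])
E
```

```text
clock: 25.62
position: [0.5037, -0.0752, 0.2334]
orientation: [[0.086, 0.996, -0.005], [0.996, -0.086, 0.001], [0.0, -0.005, -1.0]]
wrist_force: [-5.1, 0.4, 1.6]
opening: 0.0189
gripper_force: 98.8
clock: 25.78
position: [0.5046, -0.0753, 0.2334]
orientation: [[0.086, 0.996, -0.005], [0.996, -0.086, 0.001], [0.0, -0.005, -1.0]]
wrist_force: [-5.2, 1.6, 1.3]
opening: 0.0187
gripper_force: 98.8
-61.284375011916296 -82.9342160969396
px 530 163 area 13811 centre 617 -62 size 207 x 28 long axis 85 deg
120 [(np.uint8(15), np.uint8(22), np.uint8(118)), (np.uint8(15), np.uint8(21), np.uint8(119)), (np.uint8(12), np.uint8(28), np.uint8(120)), (np.uint8(15), np.uint8(27), np.uint8(115)), (np.uint8(15), np.uint8(21), np.uint8(122)), (np.uint8(14), np.uint8(29), np.uint8(116)), (np.uint8(20), np.uint8(26), np.uint8(116)), (np.uint8(19), np.uint8(17), np.uint8(118)), (np.uint8(12), np.uint8(22), np.uint8(116)), (np.uint8(20), np.uint8(20), np.uint8(114)), (np.uint8(15), np.uint8(18), np.uint8(111)), (np.uint8(18), np.uint8(11), np.uint8(111)), (np.uint8(25), np.uint8(24), np.uint8(117)), (np.uint
[... 1447 characters left out ...]
82))]
210 [(np.uint8(21), np.uint8(109), np.uint8(112)), (np.uint8(19), np.uint8(109), np.uint8(188)), (np.uint8(21), np.uint8(114), np.uint8(172)), (np.uint8(19), np.uint8(108), np.uint8(186)), (np.uint8(19), np.uint8(107), np.uint8(176)), (np.uint8(21), np.uint8(108), np.uint8(173)), (np.uint8(21), np.uint8(108), np.uint8(168)), (np.uint8(20), np.uint8(109), np.uint8(168)), (np.uint8(20), np.uint8(109), np.uint8(168)), (np.uint8(21), np.uint8(112), np.uint8(152)), (np.uint8(20), np.uint8(109), np.uint8(168)), (np.uint8(19), np.uint8(109), np.uint8(173)), (np.uint8(19), np.uint8(114), np.uint8(172)), (np.uint8(19), np.uint8(113), np.uint8(172)), (np.uint8(19), np.uint8(114), np.uint8(172))]
```

```bash
for i in 1 2; do :; done; python3 -m jog '0 .1 0 0 0;0 0 0 0 0'|grep -E "posi|force:";python3 -m jog '0 .1 0 0 0;0 0 0 0 0'|grep -E "posi|force:";python3 -m jog '0 .1 0 0 0;0 0 0 0 0'|grep -E "posi|force:"
```

```text
position: [0.5051, -0.0753, 0.2333]
wrist_force: [-7.9, 1.5, 3.0]
gripper_force: 99.0
position: [0.5056, -0.0754, 0.2331]
wrist_force: [-9.4, 1.2, 4.8]
gripper_force: 99.2
position: [0.506, -0.0754, 0.233]
wrist_force: [-11.7, 2.4, 6.0]
gripper_force: 99.4
```

```bash
python3 -m jog '0 -.4 0 0 0;0 -.6 0 0 0;0 -.8 0 0 0;0 0 -2.5 0 0;0 0 -3 0 0;-3.5 1.4 0 0 0;-3.5 1.4 0 0 0;-3.5 1.4 0 0 0;-3.5 1.4 0 0 0;-3.5 1.4 0 0 0;0 0 0 0 0;0 0 0 0 0'; python3 - <<'E'
from h import *
O=np.array([.5727,.0022]);X=np.array([.9964,-.0845]);Y=np.array([.0845,.9964])
d=np.array(state()["position"])[:2]-O; print(d@X*1000,d@Y*1000)
go(*(O-.008*X-.257*Y),.0778,85.15)
f,h=blobs("wrist",lambda H,S,V:(S>75)&(V>110)&(H>15)&(H<30),.051,1500,save="pics/w16.png")
E
```

```text
clock: 27.38
position: [0.5452, -0.2574, 0.289]
orientation: [[0.091, 0.996, 0.0], [0.996, -0.091, -0.001], [-0.001, 0.0, -1.0]]
wrist_force: [0.0, 0.4, -1.7]
opening: 0.0186
gripper_force: 98.5
-5.4930828904136035 -260.96560456786455
yaw now 84.8; turn -0.4; shift cm 0.40 -0.25 5.62
px 303 130 area 25066 centre 542 -259 size 278 x 91 long axis 85 deg
```

```bash
python3 -m jog '0 -.25 2 -.4 0;0 0 2 0 0;0 0 1.2 0 0;0 0 .4 0 0;0 0 0 0 0;0 0 0 0 0'|grep -E "posi|_force:"; python3 -m jog '.3 0 0 0 0;.3 0 0 0 0;.3 0 0 0 0;0 0 0 0 0'|grep -E "posi|_force:"; python3 -m jog '.2 0 0 0 0;.2 0 0 0 0;0 0 0 0 0'|grep -E "posi|_force:";  python3 - <<'E'
from h import *
O=np.array([.5727,.0022]);X=np.array([.9964,-.0845]);Y=np.array([.0845,.9964])
d=np.array(state()["position"])[:2]-O; print(d@X*1000,d@Y*1000)
E
```

```text
position: [0.5437, -0.2535, 0.2337]
wrist_force: [-0.2, -0.0, -1.5]
gripper_force: 98.7
position: [0.5444, -0.2442, 0.2334]
wrist_force: [0.4, 0.7, -1.7]
gripper_force: 98.7
position: [0.5443, -0.2413, 0.2333]
wrist_force: [0.7, 0.2, -1.3]
gripper_force: 98.8
-7.6717471621686215 -245.04222641091906
```

```bash
cat > j.py <<'E'
from h import *
O=np.array([.5727,.0022]);X=np.array([.9964,-.0845]);Y=np.array([.0845,.9964])
s=state(); d=np.array(s["position"])[:2]-O; F=np.array(s["wrist_force"])
print("jig x %.1f y %.1f z %.1f | Fx %.1f Fy %.1f Fz %.1f"%(d@X*1000,d@Y*1000,s["position"][2]*1000,F[:2]@X,F[:2]@Y,F[2]),"yaw",np.degrees(np.arctan2(s["orientation"][1][0],s["orientation"][0][0])).round(2),"open",s["opening"].round(4),"t",s["clock"])
E
python3 -m jog '.1 -.2 0 0 0;.2 0 0 0 0;.3 0 0 0 0;.3 .02 0 0 0' >/dev/null; python3 j.py; python3 -m jog '.3 .02 0 0 0;.4 .02 0 0 0;.4 .02 0 0 0;.4 .02 0 0 0;.4 .02 0 0 0' >/dev/null; python3 j.py
```

```text
Traceback (most recent call last):
  File "j.py", line 4, in <module>
    print("jig x %.1f y %.1f z %.1f | Fx %.1f Fy %.1f Fz %.1f"%(d@X*1000,d@Y*1000,s["position"][2]*1000,F[:2]@X,F[:2]@Y,F[2]),"yaw",np.degrees(np.arctan2(s["orientation"][1][0],s["orientation"][0][0])).round(2),"open",s["opening"].round(4),"t",s["clock"])
                                                                                                                                                                                                                          ^^^^^^^^^^^^^^^^^^
AttributeError: 'float' object has no attribute 'round'
Traceback (most recent call last):
  File "j.py", line 4, in <module>
    print("jig x %.1f y %.1f z %.1f | Fx %.1f Fy %.1f Fz %.1f"%(d@X*1000,d@Y*1000,s["position"][2]*1000,F[:2]@X,F[:2]@Y,F[2]),"yaw",np.degrees(np.arctan2(s["orientation"][1][0],s["orientation"][0][0])).round(2),"open",s["opening"].round(4),"t",s["clock"])
                                                                                                                                                                                                                          ^^^^^^^^^^^^^^^^^^
AttributeError: 'float' object has no attribute 'round'
```

```bash
sed -i 's/s\["opening"\].round(4)/s["opening"]/' j.py; python3 j.py; python3 -m jog '.4 .02 0 0 0;.4 .02 0 0 0;.4 .02 0 0 0;.4 .02 0 0 0;.4 .02 0 0 0' >/dev/null; python3 j.py
```

```text
jig x -8.7 y -216.8 z 233.2 | Fx -0.8 Fy -5.4 Fz 0.4 yaw 85.49 open 0.01858246648419894 t 29.2667
jig x -8.3 y -197.7 z 233.3 | Fx -1.8 Fy -6.8 Fz 2.0 yaw 85.47 open 0.018458469035064574 t 29.6833
```

```bash
python3 -m jog '.4 .02 0 0 0;.4 .02 0 0 0;.4 .02 0 0 0;.4 .02 0 0 0;.4 .02 0 0 0;.4 .02 0 0 0;.4 .02 0 0 0;.4 .02 0 0 0;.4 .02 0 0 0;.4 .02 0 0 0' >/dev/null; python3 j.py;python3 -m jog '.4 .02 0 0 0;.4 .02 0 0 0;.4 .02 0 0 0;.4 .02 0 0 0;.4 .02 0 0 0;.4 .02 0 0 0;.4 .02 0 0 0;.4 .02 0 0 0' >/dev/null; python3 j.py; python3 - <<'E'
from h import *
# gap between sled and fence, seen by scene/side cams: sled top edge vs fence
s=snapshot("side"); cv2.imwrite("pics/side17.png",s["frame"]); s=snapshot("scene"); cv2.imwrite("pics/scene17.png",s["frame"])
blobs("scene",lambda H,S,V:(S>75)&(V>110)&(H>16)&(H<30),.051,200)
E
```

```text
jig x -7.3 y -158.7 z 233.0 | Fx -3.3 Fy -9.5 Fz 2.2 yaw 85.44 open 0.0183648529902339 t 30.5167
jig x -6.2 y -126.7 z 232.7 | Fx -4.3 Fy -9.0 Fz 1.8 yaw 85.46 open 0.01870781348697038 t 31.1833
px 188 307 area 412 centre 568 -443 size 55 x 43 long axis 29 deg
px 48 285 area 1527 centre 318 -666 size 190 x 61 long axis 15 deg
px 290 245 area 838 centre 555 -167 size 181 x 76 long axis 99 deg
px 355 213 area 919 centre 577 21 size 124 x 86 long axis 86 deg
px 144 2 area 346 centre -1566 158 size 386 x 216 long axis 52 deg
```

```bash
python3 -m jog '.4 .01 0 0 0;.4 .01 0 0 0;.4 .01 0 0 0;.4 .01 0 0 0;.4 .01 0 0 0;.4 .01 0 0 0;.4 .01 0 0 0;.4 .01 0 0 0;.4 .01 0 0 0;.4 .01 0 0 0;.4 .01 0 0 0;.4 .01 0 0 0' >/dev/null; python3 j.py;python3 -m jog '.4 .01 0 0 0;.4 .01 0 0 0;.4 .01 0 0 0;.4 .01 0 0 0;.4 .01 0 0 0;.4 .01 0 0 0;.4 .01 0 0 0;.4 .01 0 0 0;.4 .01 0 0 0;.4 .01 0 0 0;.4 .01 0 0 0;.4 .01 0 0 0' >/dev/null; python3 j.py
```

```text
jig x -5.6 y -79.1 z 232.6 | Fx -4.8 Fy -10.1 Fz 3.8 yaw 85.46 open 0.018582704323932882 t 32.3333
jig x -4.9 y -31.9 z 232.5 | Fx -6.4 Fy -12.9 Fz 5.4 yaw 85.45 open 0.01858707068384235 t 33.3333
```

Now towards the stop, in smaller steps while I watch the force.

```bash
python3 -m jog '.4 0 0 0 0;.4 0 0 0 0;.4 0 0 0 0;.4 0 0 0 0' >/dev/null; python3 j.py;python3 -m jog '.3 0 0 0 0;.3 0 0 0 0;.3 0 0 0 0' >/dev/null; python3 j.py; python3 -m jog '.3 0 0 0 0;.3 0 0 0 0;.2 0 0 0 0;0 0 0 0 0' >/dev/null; python3 j.py; python3 -m jog '.2 0 0 0 0;.1 0 0 0 0;0 0 0 0 0' >/dev/null; python3 j.py
```

```text
jig x -5.0 y -15.9 z 232.5 | Fx -5.9 Fy -12.4 Fz 5.4 yaw 85.44 open 0.01851541489499851 t 33.6667
jig x -5.0 y -6.8 z 232.5 | Fx -5.8 Fy -12.0 Fz 6.1 yaw 85.45 open 0.01905645349650359 t 33.9167
jig x -5.0 y -0.8 z 232.8 | Fx -6.8 Fy -15.9 Fz 7.3 yaw 85.4 open 0.018950226306972517 t 34.25
jig x -5.0 y 1.1 z 232.9 | Fx -7.6 Fy -19.0 Fz 8.0 yaw 85.35 open 0.019068725699139456 t 34.5
```

```bash
python3 -m jog '.2 0 0 0 0;0 0 0 0 0' >/dev/null; python3 j.py;python3 -m jog '.2 0 0 0 0;0 0 0 0 0' >/dev/null; python3 j.py; python3 -m jog '.2 0 0 0 0;0 0 0 0 0' >/dev/null; python3 j.py; python3 -m jog '.2 0 0 0 0;0 0 0 0 0' >/dev/null; python3 j.py
```

```text
jig x -5.0 y 2.7 z 232.9 | Fx -6.9 Fy -20.6 Fz 8.8 yaw 85.32 open 0.018909442205579267 t 34.6667
jig x -5.0 y 4.3 z 233.0 | Fx -6.5 Fy -20.1 Fz 10.8 yaw 85.31 open 0.018735076221695724 t 34.8333
jig x -4.9 y 5.9 z 233.1 | Fx -7.7 Fy -20.5 Fz 11.2 yaw 85.3 open 0.01841894222398294 t 35.0
jig x -5.0 y 7.5 z 233.1 | Fx -7.5 Fy -21.4 Fz 10.3 yaw 85.28 open 0.018705869486615134 t 35.1667
```

```bash
cat > prof.py <<'E'
from h import *
O=np.array([.5727,.0022]);X=np.array([.9964,-.0845]);Y=np.array([.0845,.9964])
def prof(n,jx,z,ys):
    st=state(); s=snapshot(n); c=cam(s,st); h=cv2.cvtColor(cv2.GaussianBlur(s["frame"],(3,3),0),cv2.COLOR_BGR2HSV)
    cv2.imwrite("pics/prof_%s_%.0f.png"%(n,st["clock"]*100),s["frame"])
    for j in jx:
        out=[]
        for y in ys:
            p=proj(c,[*(O+j*X+y*Y),z]); u,v=int(round(p[0])),int(round(p[1]))
            out.append("%d:%s"%(y*1000,"/".join(map(str,h[v,u])) if 0<=u<640 and 0<=v<400 else "-"))
        print(n,j,*out)
import sys
prof("side",[-.02,.0],.051,np.arange(.10,.25,.006))
prof("wrist",[-.02,.02],.051,np.arange(.10,.25,.006))
E
python3 prof.py
```

```text
side -0.02 100:18/65/86 106:17/62/78 112:20/54/71 118:18/46/66 124:15/35/59 130:60/6/45 136:110/17/44 142:130/18/43 148:135/12/42 154:120/12/44 160:105/11/46 166:120/6/46 172:90/6/44 178:90/6/41 184:150/6/41 190:150/12/42 196:150/6/43 202:150/6/44 208:0/0/44 214:0/0/44 220:90/6/43 226:90/12/43 232:105/23/45 238:110/17/44 244:105/12/43
side 0.0 100:19/76/216 106:19/78/213 112:19/83/207 118:20/87/202 124:20/90/195 130:19/93/165 136:18/83/108 142:19/35/59 148:90/6/42 154:75/12/43 160:75/11/45 166:120/6/46 172:135/11/46 178:120/11/45 184:113/23/45 190:120/12/44 196:120/12/44 202:130/17/44 208:130/18/42 214:120/19/41 220:110/18/43 226:120/11/45 232:120/6/46 238:120/5/47 244:120/11/46
wrist -0.02 100:19/96/148 106:19/96/148 112:19/107/93 118:20/107/191 124:20/109/190 130:- 136:- 142:- 148:- 154:- 160:- 166:- 172:- 178:- 184:- 190:- 196:- 202:- 208:- 214:- 220:- 226:- 232:- 238:- 244:-
wrist 0.02 100:13/21/85 106:15/24/86 112:20/106/91 118:20/107/196 124:20/109/195 130:- 136:- 142:- 148:- 154:- 160:- 166:- 172:- 178:- 184:- 190:- 196:- 202:- 208:- 214:- 220:- 226:- 232:- 238:- 244:-
```

```bash
python3 -m jog '.2 0 0 0 0;0 0 0 0 0' >/dev/null; python3 j.py;python3 -m jog '.2 0 0 0 0;0 0 0 0 0' >/dev/null; python3 j.py; python3 -m jog '.2 0 0 0 0;0 0 0 0 0' >/dev/null; python3 j.py
```

```text
jig x -5.0 y 9.0 z 233.2 | Fx -8.3 Fy -22.6 Fz 11.9 yaw 85.26 open 0.018872987804109558 t 35.4333
jig x -4.9 y 10.6 z 233.2 | Fx -8.6 Fy -23.7 Fz 11.6 yaw 85.25 open 0.018792795650543908 t 35.6
jig x -4.9 y 12.2 z 233.2 | Fx -8.6 Fy -24.2 Fz 12.9 yaw 85.24 open 0.018459042094207494 t 35.7667
```

```bash
sed -i '/^prof("side"/d;s/^prof("wrist".*/prof("wrist",[-.03,.03],.051,np.arange(.106,.13,.0015))/' prof.py; python3 prof.py; python3 -m jog '.2 0 0 0 0;0 0 0 0 0' >/dev/null; python3 j.py;python3 -m jog '.2 0 0 0 0;0 0 0 0 0' >/dev/null; python3 j.py; python3 prof.py
```

```text
wrist -0.03 106:15/18/85 107:19/24/86 109:17/21/86 110:19/24/86 112:21/22/83 113:20/13/57 115:19/98/78 116:20/110/95 118:19/109/103 119:20/106/154 121:20/109/205 122:20/107/207 124:20/108/206 125:19/108/207 127:20/108/206 128:19/108/207 130:19/108/207
wrist 0.03 106:18/100/140 107:19/93/145 109:19/87/138 110:18/99/139 112:19/95/147 113:18/85/93 115:20/71/43 116:19/105/92 118:20/107/95 119:19/108/146 121:20/109/198 122:20/107/197 124:19/109/199 125:20/110/199 127:20/109/197 128:19/108/199 130:19/108/198
jig x -4.9 y 13.7 z 233.3 | Fx -8.7 Fy -25.7 Fz 14.1 yaw 85.22 open 0.01828151494578656 t 35.9833
jig x -4.9 y 15.3 z 233.3 | Fx -9.3 Fy -26.8 Fz 13.5 yaw 85.21 open 0.018544721075000575 t 36.15
wrist -0.03 106:17/21/86 107:9/21/86 109:17/21/86 110:15/23/87 112:20/18/84 113:15/23/87 115:17/21/85 116:15/9/56 118:20/105/92 119:20/102/95 121:19/110/102 122:20/109/155 124:20/107/207 125:20/107/208 127:20/108/205 128:20/108/207 130:19/109/206
wrist 0.03 106:19/91/143 107:19/87/138 109:18/97/144 110:18/92/144 112:18/89/140 113:18/99/139 115:18/94/146 116:18/89/95 118:21/93/71 119:20/112/89 121:19/103/97 122:20/108/144 124:19/109/199 125:19/110/200 127:19/109/196 128:20/110/200 130:19/109/198
```

```bash
python3 -m jog '.2 0 0 0 0;0 0 0 0 0' >/dev/null; python3 j.py;python3 -m jog '.2 0 0 0 0;0 0 0 0 0' >/dev/null; python3 j.py; python3 -m jog '.2 0 0 0 0;0 0 0 0 0' >/dev/null; python3 j.py; python3 prof.py
```

```text
jig x -4.9 y 16.9 z 233.4 | Fx -9.1 Fy -28.0 Fz 14.5 yaw 85.19 open 0.018491846331145624 t 36.3667
jig x -4.8 y 17.7 z 233.5 | Fx -9.7 Fy -30.6 Fz 16.2 yaw 85.16 open 0.018580856989824087 t 36.5333
jig x -4.8 y 18.2 z 233.7 | Fx -11.7 Fy -33.5 Fz 16.9 yaw 85.1 open 0.01803701362925821 t 36.7
wrist -0.03 106:17/21/85 107:25/18/85 109:17/21/85 110:17/21/86 112:15/23/87 113:17/21/85 115:19/24/85 116:15/18/84 118:18/16/80 119:17/94/57 121:20/107/95 122:20/107/98 124:20/106/147 125:20/109/201 127:19/108/207 128:20/109/205 130:20/108/207
wrist 0.03 106:19/87/138 107:19/97/142 109:19/90/141 110:18/85/138 112:19/98/138 113:19/94/144 115:19/87/140 116:18/83/136 118:19/95/140 119:24/78/49 121:19/112/91 122:19/105/90 124:20/108/132 125:19/109/191 127:19/109/201 128:20/109/199 130:19/110/197
```

The force rise marks the hard stop: the plunger is fully in, with the sled square against the fence. Next I back off and lift.

```bash
python3 -m jog '-.3 0 0 0 0;-.3 0 0 0 0;-.4 0 0 0 0;-.5 0 0 0 0;-1 0 0 0 0;-2 0 0 0 0;-2 0 0 0 0;0 0 -2.5 0 0;0 0 -3 0 0;0 0 -1 0 0;0 0 0 0 0;0 0 0 0 0'>/dev/null; python3 j.py; sed -i 's/^prof("wrist".*/prof("wrist",[-.03,.03],.051,np.arange(.09,.13,.002))/' prof.py; python3 prof.py; python3 - <<'E'
from h import *
go(.4115,-.0865,.0658,83)
f,h=blobs("wrist",lambda H,S,V:(S>75)&(V>110)&(H>15)&(H<30),.080,1500,save="pics/w20.png")
print("mat"); blobs("wrist",lambda H,S,V:(S<60)&(V>85)&(V<150)&(H>95)&(H<125),.004,1500)
E
```

```text
jig x -2.9 y -32.8 z 297.9 | Fx -0.4 Fy -0.1 Fz -2.9 yaw 85.57 open 0.018123279197662052 t 37.75
wrist -0.03 90:20/17/90 92:15/22/92 94:18/14/90 96:18/14/91 98:15/48/32 100:20/106/96 102:20/107/95 104:19/106/94 106:20/106/144 108:- 110:- 112:- 114:- 116:- 118:- 120:- 122:- 124:- 126:- 128:- 130:-
wrist 0.03 90:15/22/91 92:17/20/88 94:17/20/89 96:12/14/90 98:40/25/31 100:19/106/91 102:20/101/93 104:19/106/89 106:19/108/135 108:- 110:- 112:- 114:- 116:- 118:- 120:- 122:- 124:- 126:- 128:- 130:-
yaw now 85.6; turn 2.6; shift cm -7.46 -14.71 7.60
px 318 200 area 20512 centre 565 -33 size 227 x 47 long axis 86 deg
px 278 102 area 8668 centre 564 9 size 187 x 82 long axis 85 deg
mat
px 162 209 area 11361 centre 417 -47 size 190 x 100 long axis 89 deg
px 67 37 area 2436 centre 382 113 size 52 x 36 long axis 76 deg
```

```bash
python3 -m jog '0 0 0 2.6 0;-1.87 -3.65 0 0 0;-1.87 -3.65 0 0 0;-1.87 -3.65 0 0 0;-1.87 -3.75 0 0 0;0 0 2 0 0;0 0 2 0 0;0 0 2 0 0;0 0 1 0 0;0 0 0 0 0;0 0 0 0 0';  python3 - <<'E'
from h import *
go(.4115,-.0865,.0658,83)
E
```

```text
clock: 38.82
position: [0.412, -0.0872, 0.2275]
orientation: [[0.124, 0.992, -0.002], [0.992, -0.124, 0.0], [-0.0, -0.002, -1.0]]
wrist_force: [0.1, 0.1, -0.6]
opening: 0.0188
gripper_force: 98.9
yaw now 82.9; turn -0.1; shift cm 0.06 -0.06 0.67
```

```bash
python3 -m jog '0 0 .3 0 0;0 0 .3 0 0;0 0 0 0 0;0 0 0 0 0'|grep -E "posi|_force:"; python3 -m jog '0 0 0 0 50;0 0 0 0 50;0 0 0 0 50;0 0 0 0 50;0 0 -2 0 50;0 0 -3 0 50;0 0 -4 0 50;0 0 -4 0 50;0 0 0 0 50;0 0 0 0 50'; python3 - <<'E'
from h import *
f,h=blobs("wrist",lambda H,S,V:(S>75)&(V>110)&(H>10)&(H<30),.018,1500,save="pics/w21.png")
print("mat"); blobs("wrist",lambda H,S,V:(S<60)&(V>85)&(V<150)&(H>95)&(H<125),.004,1500)
E
```

```text
position: [0.4124, -0.0874, 0.2224]
wrist_force: [-0.6, -0.7, -1.0]
gripper_force: 98.9
clock: 39.98
position: [0.4131, -0.0875, 0.355]
orientation: [[0.124, 0.992, 0.006], [0.992, -0.124, -0.001], [0.0, 0.006, -1.0]]
wrist_force: [0.4, 0.5, -1.0]
opening: 0.0428
gripper_force: 0.0
px 314 161 area 7777 centre 412 -88 size 217 x 44 long axis 83 deg
px 534 145 area 7858 centre 630 -104 size 306 x 28 long axis 85 deg
px 420 144 area 3425 centre 515 -82 size 291 x 31 long axis 88 deg
mat
px 320 157 area 12885 centre 410 -86 size 258 x 109 long axis 82 deg
```

```bash
python3 -m jog '0 0 -3 0 50;3.4 2 0 0 50;3.4 2 0 0 50;3.4 2 0 0 50;3.4 2 0 0 50;3.4 2 0 0 50;3.4 2 0 0 50;3.4 2 0 0 50;0 0 0 0 50;0 0 0 0 50' >/dev/null; python3 j.py; python3 - <<'E'
from h import *
O=np.array([.5727,.0022]);X=np.array([.9964,-.0845]);Y=np.array([.0845,.9964])
st=state(); s=snapshot("wrist"); c=cam(s,st); cv2.imwrite("pics/w22.png",s["frame"]); h=cv2.cvtColor(s["frame"],cv2.COLOR_BGR2HSV).astype(int)
def line(j,z,ys):
    print(j,z,*["%d:%s"%(round(y*1000),"/".join(map(str,h[int(round(p[1])),int(round(p[0]))]))) for y in ys for p in [proj(c,[*(O+j*X+y*Y),z])] if 0<=p[0]<639 and 0<=p[1]<399])
line(-.025,.051,np.arange(.09,.126,.003)); line(-.025,.051,np.arange(.19,.224,.003))
line(.0,.040,np.arange(.19,.25,.003))
m=((h[...,0]>15)&(h[...,0]<26)&(h[...,1]>75)&(h[...,2]>110)).astype(np.uint8)
# across: sled/fence at y=120,180
for y in (.125,.185): print(y,*["%d:%s"%(round(j*1000),"/".join(map(str,h[int(p[1]),int(p[0])]))) for j in np.arange(-.05,.05,.004) for p in [proj(c,[*(O+j*X+y*Y),.051])]])
def f(lo,hi,n):
    b=((h[...,0]>=lo[0])&(h[...,0]<=hi[0])&(h[...,1]>=lo[1])&(h[...,2]>=lo[2])).astype(np.uint8)
E
```

```text
jig x -3.2 y 131.9 z 378.8 | Fx -0.4 Fy -0.2 Fz 0.8 yaw 83.13 open 0.042663273461867476 t 40.9167
-0.025 0.051 90:6/24/157 93:21/21/119 96:26/18/97 99:10/16/94 102:26/21/98 105:19/31/91 108:20/107/215 111:21/108/225 114:21/108/227 117:22/104/228 120:20/106/227 123:21/103/228 126:20/104/228
-0.025 0.051 190:21/104/227 193:20/103/228 196:20/105/225 199:20/106/224 202:21/102/229 205:19/111/210 208:18/96/194 211:20/91/168 214:18/94/168 217:19/92/166 220:19/90/167 223:19/94/160
0.0 0.04 190:20/108/213 193:20/109/212 196:20/110/213 199:20/105/218 202:19/109/220 205:22/43/190 208:79/17/211 211:81/19/210 214:77/18/201 217:80/15/208 220:80/15/203 223:85/16/206 226:79/14/203 229:81/22/164 232:83/17/132 235:69/14/131 238:78/10/133 241:103/37/83 244:94/25/154 247:99/30/171
0.125 -50:23/80/245 -46:23/80/245 -42:23/85/241 -38:23/96/236 -34:21/106/229 -30:21/103/231 -26:21/103/230 -22:20/108/222 -18:20/106/221 -14:21/107/220 -10:20/104/223 -6:19/106/221 -2:20/107/207 2:20/105/220 6:20/107/224 10:20/102/226 14:22/102/230 18:20/107/223 22:20/102/230 26:19/105/223 30:21/102/232 34:21/102/225 38:19/107/203 42:15/146/215 46:15/143/210
0.185 -50:23/78/247 -46:23/77/247 -42:23/78/247 -38:22/106/231 -34:21/97/231 -30:22/100/233 -26:21/104/227 -22:20/105/223 -18:21/107/226 -14:20/108/224 -10:20/106/222 -6:19/106/218 -2:19/106/210 2:19/104/220 6:21/99/224 10:21/104/225 14:21/106/228 18:21/104/224 22:22/98/235 26:21/104/234 30:21/102/232 34:20/108/222 38:19/107/164 42:14/145/216 46:14/145/214
```

```bash
python3 - <<'E'
from h import *
for n in ("scene","side"):
    s=snapshot(n); c=cam(s); a=cv2.imread(f"pics/{n}12.png"); d=(cv2.absdiff(s["frame"],a).max(2)>40).astype(np.uint8)
    k,_,S,C=cv2.connectedComponentsWithStats(cv2.morphologyEx(d,cv2.MORPH_OPEN,np.ones((3,3))))
    for i in range(1,k):
        if S[i,4]>25: print(n,C[i].round(),S[i,4],ray(c,*C[i],0.02)[:2].round(2))
E
```

```text
scene [244.  18.] 172 [-1.07  0.59]
scene [385.   6.] 138 [-0.72  1.42]
scene [433.   7.] 105 [-0.51  1.65]
scene [205.  15.] 77 [-1.26  0.44]
scene [391.  34.] 156 [-0.34  1.09]
scene [210.  36.] 65 [-0.92  0.3 ]
scene [426.  47.] 49 [-0.11  1.11]
scene [399.  67.] 76 [-0.03  0.83]
scene [402.  91.] 113 [0.14 0.67]
scene [411. 106.] 139 [0.25 0.6 ]
scene [379. 100.] 60 [0.14 0.54]
scene [388. 127.] 341 [0.3  0.43]
scene [413. 125.] 58 [0.35 0.51]
scene [402. 145.] 187 [0.41 0.39]
scene [283. 191.] 150 [ 0.35 -0.06]
scene [304. 188.] 56 [ 0.38 -0.01]
scene [309. 196.] 115 [ 0.42 -0.02]
scene [396. 198.] 257 [0.58 0.18]
scene [325. 194.] 33 [0.44 0.03]
scene [376. 207.] 288 [0.57 0.11]
scene [306. 213.] 250 [ 0.47 -0.07]
scene [254. 220.] 89 [ 0.41 -0.19]
scene [310. 248.] 1276 [ 0.58 -0.13]
scene [264. 230.] 179 [ 0.45 -0.19]
scene [282. 242.] 650 [ 0.52 -0.17]
scene [346. 238.] 73 [ 0.61 -0.04]
scene [172. 272.] 166 [ 0.43 -0.44]
side [60. 46.] 1302 [-1.14  1.95]
side [117.  44.] 1393 [-0.77  1.96]
side [297.  43.] 2488 [0.45 1.93]
side [342.  57.] 3634 [0.73 1.58]
side [329. 126.] 40 [0.58 0.58]
side [339. 171.] 169 [0.59 0.23]
side [339. 180.] 41 [0.59 0.18]
side [338. 192.] 379 [0.58 0.11]
side [290. 244.] 1124 [ 0.44 -0.12]
side [277. 219.] 122 [ 0.4  -0.02]
side [337. 249.] 2265 [ 0.56 -0.14]
side [274. 242.] 36 [ 0.4  -0.11]
side [285. 353.] 293 [ 0.44 -0.43]
```

```bash
python3 -c "
from h import *
print(close_job())"
```

```text
the job is handed in; nothing more can be done
None
```

The job is handed in: all four offcuts present are in the tub, the sled was fed along the fence with the stick until the stop was fully in, the stick is flat on its mat, and the mug was not touched. When I withdrew the stick, the spring pushed the sled back about 18 mm; it is still square to the fence and resting against the stop button.

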